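Tension three slack spokes of the chip-barrow wheel by counted quarter turns

ROBOT

A 6-joint arm with a two-finger parallel gripper is mounted at the origin on the work surface. World frame = base frame: x ahead of the robot, y to its left, z up, the work surface at z = 0. Lengths are in m, angles in rad, forces in N, time in s.
With the tool pointing down it reaches from about 0.25 to 0.725 m from the base axis. Payload 4 kg.
Tool frame: the origin (TCP) lies between the finger pads; the fingertips stand 8 mm ahead of it and the grasp point (between the pads) lies 11 mm behind it; z points along the fingers, y is the direction in which the jaws open and shut (so a half turn about z gives the same grasp; the last joint's range is limited). The gripper opens to 85 mm and grips with 20 to 120 N. Pads are 22 mm wide; open, the fingers measure 114 mm over their backs; the gripper's body (76 mm by 85 mm) begins 54 mm behind the grasp point. The pads swing forward as they close: fully open they stand 13 mm farther back than shut.
Start: joints at [0, 0.241, 0.005, 1.335, 0, 1.571], TCP at [0.5, -0, 0.239] pointing down, gripper open.
Joint ranges: [-2.72, 2.72], [-1.05, 1.87], [-1.09, 1.28], [-1.99, 2.15], [-1.42, 1.44], [-3.14, 3.14]. Speed limits (rad/s): [2.79, 2.79, 3.14, 3.14, 3.14, 3.14].

INTERFACE

Orientations are given as a unit quaternion [x, y, z, w].
In Python, from bench import r gives the robot as it stands. The module is installed in compiled form; this text tells all that it offers.
- The arm moves only by the tool carry_out, never from a script. Its argument "motion" is text: rows parted by semicolons, each of 6 numbers parted by spaces: the shift along the world's x, y, z in mm, then the turn, a rotation vector about the world's x, y, z in rad. In form: x y z rx ry rz; .... A call has exactly 10 rows; each row is the pose to reach, as a shift and turn from the pose commanded when the call began; what a row does not reach only later rows make up. A row lasts 1/8 s, in which the tool goes at most 62.5 mm and 10.7 degrees, less where a joint would pass 70% of its speed; a pose out of reach is approached as far as the arm can. A call with a gripper value outside its range is refused whole. "hand" is the closure, from 0 (fully open) to 1 (shut), set as the call begins (left out, the last holds). The fingers move at their own pace and stop on an object; "newtons" is the grip in N (left out, the last holds). Time passes only in rows, so rows that repeat a pose let the fingers close, or fill a call up. It gives the time, the measured TCP pose, the force and the opening at its end, in the units of the state.
- r.sense(): the state, without advancing time (a new reading comes with each control period).
- r.snapshot(name): name is "scene" or "side" or "wrist"; returns (picture, depth): 384x512x3 uint8, blue, green, red; 384x512 float32, m along the optical axis (not along the pixel's ray), 0 where there is no reading.
- r.camera_model(name): a dict with "mtx" (3x3 intrinsics, pixels), "rvec" (rotation vector, rad) and "tvec" (3), from world to camera coordinates, as OpenCV has them; the wrist camera has in their place "hand_eye" (4x4, takes a point from camera to tool coordinates, whose origin is the TCP and whose axes are the flange's). Camera axes: x right, y down, z forward; pixel columns grow to the right and rows downward; lengths in m; the calibration is good to about 2 mm. A picture is of the moment at which its call begins: read the wrist's pose just before it. camera_model takes no time and is no camera call.
- r.finish_job(): hands the job in, once; it reports no verdict.
Trained networks look in the newest picture that a camera, given by its name, has taken for a name from the list of things; names that differ only in an ending like _2 or _b are one class to them, and where a whole thing is asked for, a point or a joint stands for the part that bears it (a point fixed in the world has none). Each returns a list of dicts, best first, with "score" (0 to 1); they miss things now and then, are a little off and sometimes report something else, mostly with a low value. They report only what shows in the picture. A call takes as long as a camera call.
- r.spot_in(label, camera): "bbox" ([left, top, right, bottom] in pixels, round what is visible of it).
- r.regions_of(label, camera): "mask" (384x512 bool, what is visible of it) and "bbox" ([left, top, right, bottom] in pixels, round what is visible of it).
The state is a dict: "time": time; "q": joint angles; "qd": joint speeds; "joint_efforts": joint torques, N m; "position": TCP position; "orientation": TCP orientation; "ft_force": force on the tool from outside, world axes, zero at the start; "torque": the same for the moment, N m; "finger_gap": finger opening in m.
Only numpy, scipy, OpenCV 4.12 (cv2) and the standard library are available. Lean on these libraries where they do the work, as an engineer would, in place of code of your own. Each camera call takes 0.05 s, during which the arm holds its last target.

TASK

The three orange spoke nipples on the wheel are slack. Start with the one beside the blue clip and go clockwise round the rim: turn each one clockwise (seen from above) until you feel it bite, then tighten it from that point by one quarter turn on the first, two quarter turns on the second and one quarter turn on the third, tightening each fully before you tighten the next. The heads are soft, so grip them at moderate force, not full force; do not lean on the rim, leave the steel nipples as they are, disturb nothing else, and let go at the end.

Things in the scene. Friction and masses are not known exactly. Their poses are not given: they have to be found in the camera images.
- wheel: Bare green barrow rim (300 mm across, flat flange 52 mm wide, top 45 mm above the bench) lying fixed on wooden blocks, with six thin spokes and a hub (64 mm across, top at 45 mm). Origin: wheel centre on the bench, z up. It does not turn. Six heads stand at 122 mm from the centre, 60 degrees apart, orange and steel in turn.
- nipple_1: Orange spoke nipple, first: the orange one beside the blue clip that is clamped on the rim; needs one quarter turn past its bite. Origin on its upright turning axis at the flange top, 45 mm above the bench; z up, x along the head's 24 mm length, flats facing y. Head 24 mm long x 12 mm thick, from 6 to 40 mm above the origin, on a round collar 24 mm across, 6 mm high.
- tight_1 (a joint): Steel spoke nipple of the same shape, already tight: its turn in rad from where it was at the start (0), clockwise positive. Leave alone.
- nipple_2: Orange spoke nipple, second: the next orange one going clockwise round the rim as seen from above; needs two quarter turns past its bite. Origin on its upright turning axis at the flange top, 45 mm above the bench; z up, x along the head's 24 mm length, flats facing y. Same shape and behaviour as nipple_1.
- tight_2 (a joint): Steel spoke nipple of the same shape, already tight: its turn in rad from where it was at the start (0), clockwise positive. Leave alone.
- nipple_3: Orange spoke nipple, third: the last orange one going clockwise; needs one quarter turn past its bite. Origin on its upright turning axis at the flange top, 45 mm above the bench; z up, x along the head's 24 mm length, flats facing y. Same shape and behaviour as nipple_1.
- tight_3 (a joint): Steel spoke nipple of the same shape, already tight: its turn in rad from where it was at the start (0), clockwise positive. Leave alone.
- tin: small open aluminium tin, 52 mm across, 22 mm tall, standing on the wheel's hub; bystander. Origin: underside.
- mallet: round wooden carver's mallet lying down, about 250 mm long, 84 mm high; bystander. Origin: underside.
- chisel_a: chisel, 250 mm, pale handle with orange end; bystander. Origin: underside.
- chisel_b: narrow chisel, 250 mm, pale handle with orange end; bystander. Origin: underside.
- glue: white glue bottle, 60 mm across, 150 mm tall; bystander. Origin: underside.
- brush: bench brush lying down; bystander. Origin: underside.
- washer: brass washer, 28 mm across, 5 mm thick, lying inside the wheel between two spokes; bystander. Origin: underside.
- carton: small cardboard box, 80 x 60 x 50 mm; bystander. Origin: underside.
- clip_top (a point): Centre of the top of the blue start clip on the rim's outer edge, 4 mm above the flange. How the orange nipples behave: turned clockwise from above, each first spins almost freely (0.02 N m) through an unknown slack of 5 to 115 degrees, then bites: from there on the torque is about 0.37 N m. Only turning past the bite tightens; turning back does not undo it. A head stays where left and may be regripped.
- rim: The green rim ring itself, 25 mm thick, its underside 20 mm above the bench. Origin: centre of its underside. Pressing on it with more than 20 N bends it. The nipple heads are soft alloy: a grip of 30 to 40 N holds them through the bite; over about 55 N dents them. Inside the rim, unseen, each orange nipple i has a seat (seat_i) that it carries round, at 12 mm radius, only once it has bitten.

How it is judged:
On the way, in this order (a step that is already met when the one before it is completed fails the run):
1. the first orange nipple is a quarter turn past its bite, the other two not yet tightened (distance of seat_1_c0 from where it was at the start of the episode between 0.01461 and 0.01904 m and distance of each of seat_2_c0, seat_3_c0 from where it was at the start of the episode below 0.003 m), for 0.2 s.
2. the second is two quarter turns past its bite, the third not yet tightened (distance of seat_1_c0 from where it was at the start of the episode between 0.01461 and 0.01904 m and distance of seat_2_c0 from where it was at the start of the episode above 0.0237 m and distance of seat_3_c0 from where it was at the start of the episode below 0.003 m), for 0.2 s.
3. the third is a quarter turn past its bite (distance of seat_1_c0 from where it was at the start of the episode between 0.01461 and 0.01904 m and distance of seat_2_c0 from where it was at the start of the episode above 0.0237 m and distance of seat_3_c0 from where it was at the start of the episode between 0.01461 and 0.01904 m), for 0.2 s.
At the end, for the whole second after the job is handed in: The first and third orange nipples are tightened a quarter turn past their bite (75 to 105 degrees), the second two quarter turns past its bite (162 to 198 degrees); the steel nipples are within 0.2 rad of where they were; the robot has let go (all of step 3 and value of joint tight_1 between -0.2 and 0.2 rad and value of joint tight_2 between -0.2 and 0.2 rad and value of joint tight_3 between -0.2 and 0.2 rad); the robot touches nothing.
It fails at once if a bystander is moved more than 25 mm (distance of any of tin, mallet, chisel_a, chisel_b, glue, brush, washer, carton from where it was at the start of the episode above 0.025 m).
It fails at once if a tight steel nipple is turned by more than 0.2 rad (not (value of joint tight_1 between -0.2 and 0.2 rad and value of joint tight_2 between -0.2 and 0.2 rad and value of joint tight_3 between -0.2 and 0.2 rad)).
It fails at once if anything presses on the rim with more than 20 N (contact force between anything else and rim above 20 N).
It fails at once if the fingers squeeze an orange nipple with more than 110 N in all (a grip of about 55 N) (contact force between the fingers and nipple_1 above 110 N or contact force between the fingers and nipple_2 above 110 N or contact force between the fingers and nipple_3 above 110 N).
It also fails if it takes over 72 s, if anything falls off the work surface, if the arm or the gripper's body presses on something with over 40 N, if the wrist force passes 120 N, or if a joint passes its speed limit or range.

## Working session

There is one attempt and no reset: what is moved stays moved. The work goes in short steps, Python scripts to look and compute and a tool call to move; the robot and the scene stay as the last step left them, time stands still between calls to the robot, and variables do not carry over. Pictures are saved under pics/ and viewed, and the job is handed in when it is done.

Besides the shell and the picture viewer there is one more tool, called as name(argument=value, ...) on one line, values as JSON. carry_out: Moves the arm, as the interface text tells. Its arguments: {"type":"object","properties":{"motion":{"type":"string"},"hand":{"type":"number"},"newtons":{"type":"number"}},"required":["motion"]}

```bash
mkdir -p pics; python3 - <<'E'
from bench import r
import cv2
s=r.sense();print(s)
for n in("scene","side","wrist"):
    p,d=r.snapshot(n);cv2.imwrite(f"pics/{n}0.png",p)
    print(n,r.camera_model(n))
E
```

```text
{'time': 0.0, 'q': array([ 1.75848115e-05,  2.41439483e-01,  3.74094431e-03,  1.33519410e+00,
       -1.30656033e-05,  1.57081189e+00]), 'qd': array([ 0.00149084,  0.00065304,  0.00129451, -0.00112529,  0.00024549,
        0.00201767]), 'joint_efforts': array([ 5.50268451e-04, -3.72315860e+01,  2.52406776e+01,  1.67737965e-02,
        2.29149265e-05,  1.14679995e-05]), 'position': array([4.99394622e-01, 4.92087453e-06, 2.38406078e-01]), 'orientation': array([ 0.70710567,  0.70710711, -0.00074579, -0.00073653]), 'ft_force': array([-0.08959605,  0.12936508, -0.02480334]), 'torque': array([ 0.02709043, -0.05396939, -0.03667422]), 'finger_gap': 0.08565536411853582}
scene {'mtx': array([[475.91434558,   0.        , 255.47374636],
       [  0.        , 475.91434558, 184.05412767],
       [  0.        ,   0.        ,   1.        ]]), 'rvec': array([ 1.89296716,  1.49657774, -0.67301047]), 'tvec': array([-0.10905431, -0.30464211,  1.87748724])}
side {'mtx': array([[388.66035283,   0.        , 256.2558084 ],
       [  0.        , 388.66035283, 191.03046913],
       [  0.        ,   0.        ,   1.        ]]), 'rvec': array([ 2.34465184, -0.67065722,  0.26724924]), 'tvec': array([-0.42929172,  0.2396017 ,  1.07459231])}
wrist {'mtx': array([[310.90730877,   0.        , 253.30117461],
       [  0.        , 310.90730877, 193.73046702],
       [  0.        ,   0.        ,   1.        ]]), 'hand_eye': array([[ 1.36747248e-03, -9.57722313e-01, -2.87690982e-01,
         7.35042884e-02],
       [ 9.99999039e-01,  1.37562508e-03,  1.73812662e-04,
         4.46897938e-04],
       [ 2.29290665e-04, -2.87690944e-01,  9.57723273e-01,
        -1.34938174e-01],
       [ 0.00000000e+00,  0.00000000e+00,  0.00000000e+00,
         1.00000000e+00]])}
```

View pics/scene0.png

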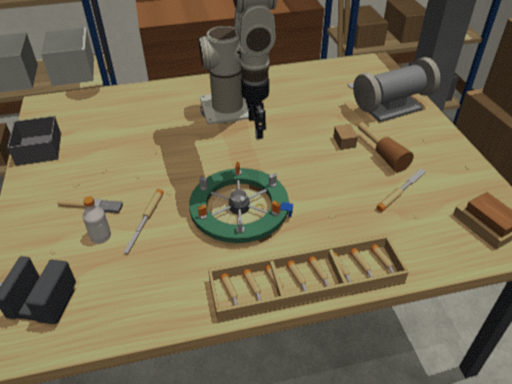

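View pics/side0.png

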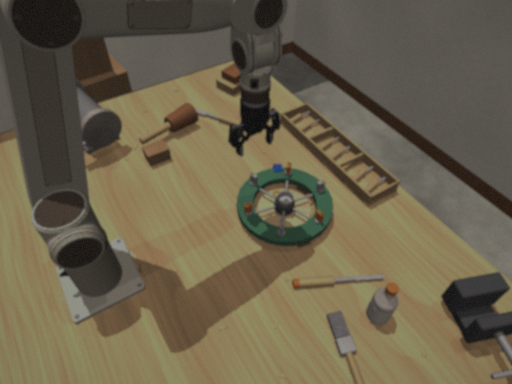

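View pics/wrist0.png

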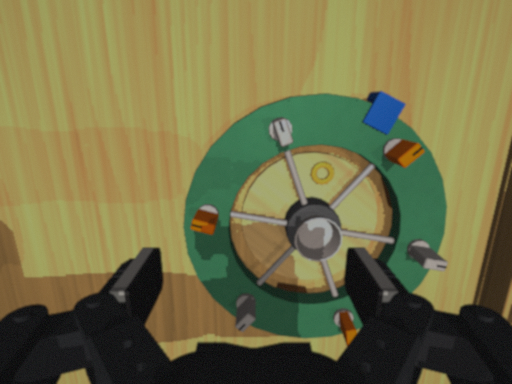

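```bash
cat > h.py <<'E'
from bench import r
import numpy as np, cv2
from scipy.spatial.transform import Rotation as R
def cloud(name):
    s=r.sense(); p,d=r.snapshot(name); c=r.camera_model(name); K=c['mtx']
    v,u=np.mgrid[:384,:512]
    P=np.stack([(u-K[0,2])/K[0,0]*d,(v-K[1,2])/K[1,1]*d,d],-1)
    if name=='wrist':
        H=c['hand_eye']; P=P@H[:3,:3].T+H[:3,3]
        P=P@R.from_quat(s['orientation']).as_matrix().T+s['position']
    else:
        Rm=cv2.Rodrigues(c['rvec'])[0]; P=(P-c['tvec'])@Rm
    P[d==0]=np.nan
    return p,d,P
def masks(p):
    h=cv2.cvtColor(p,cv2.COLOR_BGR2HSV)
    green=(h[...,0]>60)&(h[...,0]<95)&(h[...,1]>100)
    orange=(h[...,0]>=5)&(h[...,0]<=18)&(h[...,1]>180)
    return h,green,orange
def circ(P,green,z0=.045):
    ok=green&(np.abs(P[...,2]-z0)<.006)
    X=P[ok]
    c=np.nanmean(X[:,:2],0)
    from scipy.optimize import least_squares
    # outer/inner edge per angle bins
    for _ in range(5):
        a=np.arctan2(X[:,1]-c[1],X[:,0]-c[0]); rr=np.hypot(*(X[:,:2]-c).T)
        b=np.digitize(a,np.linspace(-np.pi,np.pi,73))
        E=[X[b==i][np.argsort(rr[b==i])[-3],:2] for i in range(1,73) if (b==i).sum()>20]
        E=np.array(E)
        f=least_squares(lambda q:np.hypot(*(E-q[:2]).T)-q[2],[*c,.15],loss='soft_l1',f_scale=.001)
        c=f.x[:2]
    return f.x,np.median(X[:,2]),len(E)
E
python3 - <<'E'
from h import *
p,d,P=cloud('wrist')
h,g,o=masks(p)
f,z,n=circ(P,g);print(f,z,n)
c=f[:2]
rr=np.hypot(P[...,0]-c[0],P[...,1]-c[1])
m=(P[...,2]>.053)&(P[...,2]<.1)&(rr>.095)&(rr<.15)
n,l,st,ce=cv2.connectedComponentsWithStats(m.astype(np.uint8))
for i in range(1,n):
    if st[i,4]<30: continue
    X=P[l==i]; zt=np.percentile(X[:,2],95)
    for nm,t in(("all",X),("top",X[X[:,2]>.080])):
        if len(t)<5: continue
        q=t[:,:2].mean(0);rect=cv2.minAreaRect((t[:,:2]*1000).astype(np.float32))
        e,V=np.linalg.eigh(np.cov(t[:,:2].T)); v=V[:,1]
        print(ce[i].round(),nm,len(t),'hsv',np.median(h[l==i],0),'zt',zt.round(4),q.round(4),'rect',np.round(rect[0],1),np.round(rect[1],1),round(rect[2]),'pca',np.degrees(np.arctan2(v[1],v[0])).round(),'r',np.hypot(*(q-c)).round(4),'az',np.degrees(np.arctan2(*(q-c)[::-1])).round(1))
b=(h[...,0]>105)&(h[...,0]<125)&(h[...,1]>150)
X=P[b];print('clip',np.nanmedian(X,0))
cv2.imwrite('pics/w0big.png',cv2.resize(p[80:,160:470],None,fx=2,fy=2,interpolation=cv2.INTER_CUBIC)[:600,:])
E
```

```text
[ 0.56839305 -0.06792592  0.14663627] 0.045151120865777605 67
[282. 131.] all 387 hsv [ 30.   9. 150.] zt 0.0864 [0.5262 0.0467] rect [527.   45.9] [12.  23.8] 20 pca 110.0 r 0.1222 az 110.2
[282. 131.] top 345 hsv [ 30.   9. 150.] zt 0.0864 [0.5267 0.0462] rect [527.   45.9] [12.  23.7] 20 pca 110.0 r 0.1215 az 110.1
[404. 152.] all 687 hsv [ 14. 228. 104.] zt 0.0861 [0.6442 0.026 ] rect [646.7  24.9] [24.2 12.5] 42 pca 46.0 r 0.1207 az 51.1
[404. 152.] top 366 hsv [ 14. 228. 104.] zt 0.0861 [0.6459 0.0252] rect [646.8  24.8] [24.2 12.2] 42 pca -136.0 r 0.1212 az 50.2
[204. 221.] all 509 hsv [ 13. 230. 112.] zt 0.0861 [ 0.4499 -0.0447] rect [449.  -47.4] [12.8 24. ] 73 pca 164.0 r 0.1207 az 168.9
[204. 221.] top 289 hsv [ 13. 230. 112.] zt 0.0861 [ 0.4493 -0.0466] rect [448.9 -47.5] [12.6 23.8] 73 pca 164.0 r 0.121 az 169.8
[428. 258.] all 611 hsv [14. 22. 80.] zt 0.0859 [ 0.6857 -0.0868] rect [688.4 -89.2] [12.3 24.6] 79 pca 179.0 r 0.1188 az -9.1
[428. 258.] top 280 hsv [14. 22. 80.] zt 0.0859 [ 0.6876 -0.0884] rect [688.8 -89.3] [11.8 23.9] 80 pca 172.0 r 0.1209 az -9.7
[245. 313.] all 517 hsv [13. 21. 60.] zt 0.0858 [ 0.491  -0.1579] rect [ 490.4 -161.7] [25.2 12.2] 49 pca -139.0 r 0.1187 az -130.7
[245. 313.] top 229 hsv [13. 21. 60.] zt 0.0858 [ 0.4907 -0.1602] rect [ 490.4 -161.8] [25.1 11.6] 50 pca 49.0 r 0.1207 az -130.1
[347. 326.] all 379 hsv [ 13. 229. 100.] zt 0.0856 [ 0.608  -0.1763] rect [ 610.6 -181.9] [12.3 23.6] 9 pca 77.0 r 0.1154 az -69.9
[347. 326.] top 145 hsv [ 13. 229. 100.] zt 0.0856 [ 0.6085 -0.1778] rect [ 610.5 -181.5] [12.  21.9] 8 pca 78.0 r 0.117 az -70.0
clip [0.62972351 0.06242394 0.0491889 ]
```

View pics/w0big.png

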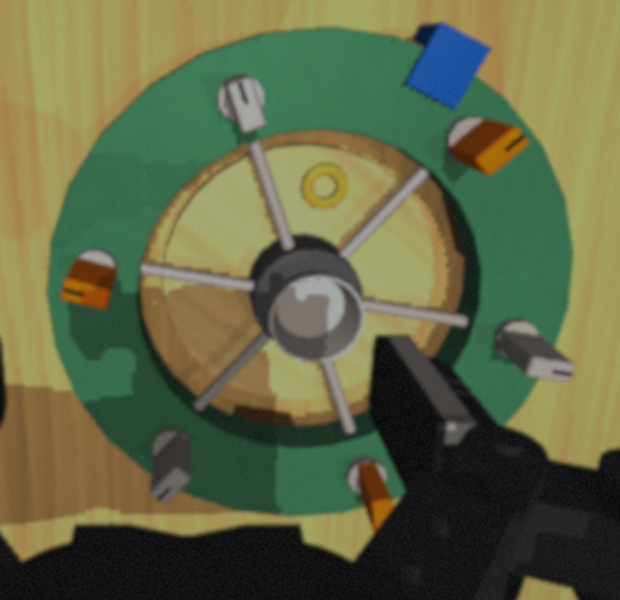

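carry_out(motion="20 4 -5 0 0 0.18; 40 8 -15 0 0 0.36; 60 11 -25 0 0 0.54; 80 14 -40 0 0 0.72; 100 17 -55 0 0 0.9; 115 20 -70 0 0 1.08; 130 23 -80 0 0 1.26; 140 25 -90 0 0 1.44; 147 25 -95 0 0 1.62; 147 25 -100 0 0 1.8", hand=0, newtons=35)

```text
time: 1.45
position: [0.6472, 0.025, 0.1383]
orientation: [-0.117, 0.993, 0.0, -0.0]
ft_force: [-0.0, 0.0, -0.1]
finger_gap: 0.0854
```

```bash
cat > st.py <<'E'
from h import *
s=r.sense();M=R.from_quat(s['orientation']).as_matrix()
print('t',round(s['time'],2),'p',(s['position']*1000).round(1),'jaw',np.degrees(np.arctan2(M[1,1],M[0,1])).round(2),'z',M[:,2].round(3),'q',s['q'].round(3),'F',s['ft_force'].round(1),'T',s['torque'].round(3),'gap',round(s['finger_gap']*1000,1))
E
python3 st.py
```

```text
t 1.45 p [647.2  25.  138.3] jaw 103.47 z [-0.001 -0.    -1.   ] q [ 0.039  0.589  0.269  1.251 -0.    -0.197] F [-0.   0.  -0.1] T [-0.027  0.004 -0.012] gap 85.4
```

carry_out(motion="0 0 -10 0 0 0.15; -0.4 0.2 -25 0 0 0.3; -0.4 0.2 -40 0 0 0.45; -0.4 0.2 -55 0 0 0.52; -0.4 0.2 -65 0 0 0.52; -0.4 0.2 -72 0 0 0.52; -0.4 0.2 -76 0 0 0.52; -0.4 0.2 -76 0 0 0.52; -0.4 0.2 -76 0 0 0.52; -0.4 0.2 -76 0 0 0.52")

```text
time: 2.7
position: [0.6469, 0.0252, 0.0639]
orientation: [-0.366, 0.931, -0.0, 0.0]
ft_force: [-1.1, 0.5, -0.2]
finger_gap: 0.0855
```

```bash
python3 st.py; python3 - <<'E'
from h import *
p,d,P=cloud('wrist');cv2.imwrite('pics/w1.png',p)
E
```

```text
t 2.7 p [646.9  25.2  63.9] jaw 132.92 z [ 0.001  0.    -1.   ] q [ 0.039  0.645  0.163  1.088 -0.    -0.71 ] F [-1.1  0.5 -0.2] T [ 0.051 -0.047 -0.027] gap 85.5
```

View pics/w1.png

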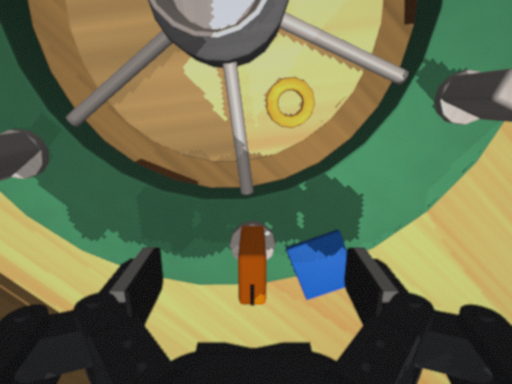

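carry_out(motion="0 0 0 0 0 0; 0 0 0 0 0 0; 0 0 0 0 0 0; 0 0 0 0 0 0; 0 0 0 0 0 0; 0 0 0 0 0 0; 0 0 0 0 0 0; 0 0 0 0 0 0; 0 0 0 0 0 0; 0 0 0 0 0 0", hand=1, newtons=35)

```text
time: 4.0
position: [0.6471, 0.0247, 0.0635]
orientation: [-0.366, 0.931, -0.001, 0.0]
ft_force: [3.1, -5.2, -0.9]
finger_gap: 0.0114
```

```bash
python3 st.py
```

```text
t 4.0 p [647.1  24.7  63.5] jaw 132.9 z [ 0.001 -0.001 -1.   ] q [ 3.900e-02  6.450e-01  1.630e-01  1.088e+00 -1.000e-03 -7.100e-01] F [ 3.1 -5.2 -0.9] T [-0.791 -0.61   0.056] gap 11.4
```

carry_out(motion="0.3 -0.4 0 0 0 -0.026; 0.3 -0.4 0 0 0 -0.052; 0.3 -0.4 0 0 0 -0.078; 0.3 -0.4 0 0 0 -0.104; 0.3 -0.4 0 0 0 -0.13; 0.3 -0.4 0 0 0 -0.156; 0.3 -0.4 0 0 0 -0.182; 0.3 -0.4 0 0 0 -0.208; 0.3 -0.4 0 0 0 -0.234; 0.3 -0.4 0 0 0 -0.26")

```text
time: 5.25
position: [0.6472, 0.0246, 0.0634]
orientation: [-0.241, 0.97, -0.0, 0.0]
ft_force: [3.0, -4.5, -0.3]
finger_gap: 0.0114
```

```bash
python3 st.py
```

```text
t 5.25 p [647.2  24.6  63.4] jaw 117.92 z [ 0.001 -0.    -1.   ] q [ 0.038  0.646  0.164  1.088 -0.    -0.449] F [ 3.  -4.5 -0.3] T [-0.829 -0.681  0.038] gap 11.4
```

carry_out(motion="0.2 -0.3 0 0 0 -0.026; 0.2 -0.3 0 0 0 -0.052; 0.2 -0.3 0 0 0 -0.078; 0.2 -0.3 0 0 0 -0.104; 0.2 -0.3 0 0 0 -0.13; 0.2 -0.3 0 0 0 -0.156; 0.2 -0.3 0 0 0 -0.182; 0.2 -0.3 0 0 0 -0.208; 0.2 -0.3 0 0 0 -0.234; 0.2 -0.3 0 0 0 -0.26")

```text
time: 6.5
position: [0.6473, 0.0244, 0.0634]
orientation: [-0.113, 0.994, -0.0, 0.0]
ft_force: [2.6, -4.2, 1.2]
finger_gap: 0.0113
```

```bash
python3 st.py
```

```text
t 6.5 p [647.3  24.4  63.4] jaw 103.03 z [ 0. -0. -1.] q [ 0.038  0.646  0.164  1.089 -0.    -0.19 ] F [ 2.6 -4.2  1.2] T [-0.81  -0.642 -0.018] gap 11.3
```

carry_out(motion="0 -0.3 0 0 0 -0.026; 0 -0.3 0 0 0 -0.052; 0 -0.3 0 0 0 -0.078; 0 -0.3 0 0 0 -0.104; 0 -0.3 0 0 0 -0.13; 0 -0.3 0 0 0 -0.156; 0 -0.3 0 0 0 -0.182; 0 -0.3 0 0 0 -0.208; 0 -0.3 0 0 0 -0.234; 0 -0.3 0 0 0 -0.26")

```text
time: 7.75
position: [0.6473, 0.0242, 0.0635]
orientation: [0.016, 1.0, 0.0, 0.0]
ft_force: [4.8, -3.6, 0.7]
finger_gap: 0.0116
```

```bash
python3 st.py
```

```text
t 7.75 p [647.3  24.2  63.5] jaw 88.13 z [ 0.001 -0.    -1.   ] q [ 0.037  0.646  0.164  1.089 -0.     0.07 ] F [ 4.8 -3.6  0.7] T [-0.617 -0.883  0.01 ] gap 11.6
```

carry_out(motion="0 0 0 0 0 -0.026; 0 0 0 0 0 -0.052; 0 0 0 0 0 -0.078; 0 0 0 0 0 -0.104; 0 0 0 0 0 -0.13; 0 0 0 0 0 -0.156; 0 0 0 0 0 -0.182; 0 0 0 0 0 -0.208; 0 0 0 0 0 -0.234; 0 0 0 0 0 -0.26")

```text
time: 9.0
position: [0.6473, 0.024, 0.0635]
orientation: [0.146, 0.989, -0.0, 0.0]
ft_force: [3.5, -3.8, 1.8]
finger_gap: 0.0113
```

```bash
python3 st.py
```

```text
t 9.0 p [647.3  24.   63.5] jaw 73.25 z [ 0.001 -0.    -1.   ] q [ 0.037  0.646  0.164  1.089 -0.     0.33 ] F [ 3.5 -3.8  1.8] T [-0.599 -0.884  0.231] gap 11.3
```

carry_out(motion="0 0 0 0 0 -0.026; 0 0 0 0 0 -0.052; 0 0 0 0 0 -0.078; 0 0 0 0 0 -0.104; 0 0 0 0 0 -0.13; 0 0 0 0 0 -0.156; 0 0 0 0 0 -0.182; 0 0 0 0 0 -0.208; 0 0 0 0 0 -0.234; 0 0 0 0 0 -0.26")

```text
time: 10.25
position: [0.6473, 0.0239, 0.0634]
orientation: [0.272, 0.962, -0.0, 0.0]
ft_force: [3.3, -4.5, 2.1]
finger_gap: 0.0113
```

```bash
python3 st.py
```

```text
t 10.25 p [647.3  23.9  63.4] jaw 58.38 z [ 0.001 -0.001 -1.   ] q [ 3.700e-02  6.460e-01  1.640e-01  1.089e+00 -1.000e-03  5.890e-01] F [ 3.3 -4.5  2.1] T [-0.722 -0.918  0.443] gap 11.3
```

carry_out(motion="0 0 0 0 0 -0.13; 0 0 0 0 0 -0.26; 0 0 0 0 0 -0.39; 0 0 0 0 0 -0.52; 0 0 0 0 0 -0.65; 0 0 0 0 0 -0.78; 0 0 0 0 0 -0.91; 0 0 0 0 0 -1.04; 0 0 0 0 0 -1.17; 0 0 0 0 0 -1.26")

```text
time: 11.5
position: [0.6466, 0.0234, 0.0634]
orientation: [0.788, 0.616, -0.001, 0.0]
ft_force: [1.7, -4.8, 3.5]
finger_gap: 0.0112
```

```bash
python3 st.py; python3 - <<'E'
from h import *
p,d,P=cloud('wrist');cv2.imwrite('pics/w2.png',p)
E
```

```text
t 11.5 p [646.6  23.4  63.4] jaw -13.95 z [-0.001 -0.002 -1.   ] q [ 0.037  0.646  0.164  1.09  -0.002  1.851] F [ 1.7 -4.8  3.5] T [-1.143 -0.657  0.369] gap 11.2
```

View pics/w2.png

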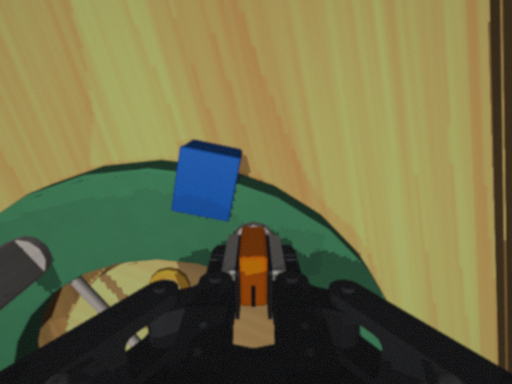

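carry_out(motion="0 0 0 0 0 0; 0 0 0 0 0 0; 0 0 0 0 0 0; 0 0 0 0 0 0; 0 0 20 0 0 0; 0 0 45 0 0 0.1; 0 -10 70 0 0 0.28; -5 -30 80 0 0 0.46; -10 -60 80 0 0 0.64; -15 -90 80 0 0 0.82", hand=0)

```text
time: 12.8
position: [0.632, -0.0662, 0.1436]
orientation: [0.472, 0.881, 0.0, 0.0]
ft_force: [-0.7, -0.2, 0.1]
finger_gap: 0.0854
```

carry_out(motion="-5 -25 0 0 0 0.18; -10 -50 0 0 0 0.36; -15 -75 0 0 0 0.54; -20 -100 0 0 0 0.72; -21 -115 0 0 0 0.9; -21 -115 0 0 0 1.08; -21 -115 0 0 0 1.26; -21 -115 0 0 0 1.44; -21 -115 0 0 0 1.62; -21 -115 0 0 0 1.8")

```text
time: 14.05
position: [0.611, -0.1806, 0.1432]
orientation: [-0.396, 0.918, 0.0, -0.0]
ft_force: [-0.3, -0.1, -0.7]
finger_gap: 0.0851
```

```bash
python3 st.py; cat > heads.py <<'E'
from h import *
import sys
p,d,P=cloud('wrist');h,g,o=masks(p);cv2.imwrite(sys.argv[1],p)
m=(P[...,2]>.078)&(P[...,2]<.1)
n,l,st,ce=cv2.connectedComponentsWithStats(m.astype(np.uint8))
for i in range(1,n):
    if st[i,4]<60: continue
    X=P[l==i]; rect=cv2.minAreaRect((X[:,:2]*1000).astype(np.float32))
    e,V=np.linalg.eigh(np.cov(X[:,:2].T)); v=V[:,1]
    print(ce[i].round(),len(X),np.median(h[l==i],0),np.round(rect[0],1),np.round(rect[1],1),round(rect[2],1),'pca',np.degrees(np.arctan2(v[1],v[0])).round(1)%180)
E
python3 heads.py pics/w3.png
```

```text
t 14.05 p [ 611.  -180.6  143.2] jaw 136.71 z [-0.  0. -1.] q [-0.288  0.564  0.239  1.246  0.    -1.103] F [-0.3 -0.1 -0.7] T [ 0.015 -0.003 -0.027] gap 85.1
[418. 105.] 974 [ 16.  20. 145.] [ 490.3 -163.3] [23.9 12.6] 51.5 pca 50.5
[251. 209.] 682 [ 19.  240.  165.5] [ 610.1 -183.9] [12.6 24.1] 9.2 pca 99.2
```

View pics/w3.png

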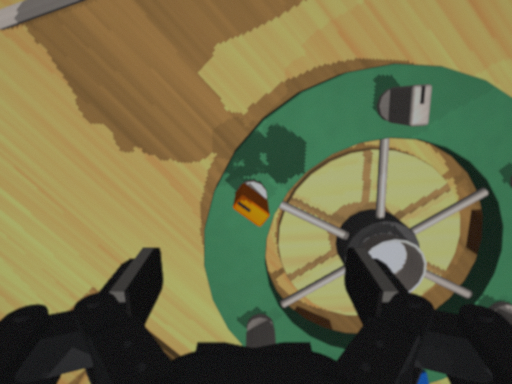

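carry_out(motion="-0.8 -2.6 0 0 0 0.18; -0.8 -2.6 -10 0 0 0.36; -0.8 -2.6 -25 0 0 0.54; -0.8 -2.6 -40 0 0 0.72; -0.8 -2.6 -55 0 0 0.9; -0.8 -2.6 -68 0 0 0.916; -0.8 -2.6 -76 0 0 0.916; -0.8 -2.6 -80 0 0 0.916; -0.8 -2.6 -80 0 0 0.916; -0.8 -2.6 -80 0 0 0.916")

```text
time: 15.35
position: [0.6107, -0.1835, 0.0639]
orientation: [0.759, -0.651, 0.0, -0.0]
ft_force: [-0.4, -0.2, -0.3]
finger_gap: 0.0854
```

```bash
python3 st.py;python3 heads.py pics/w4.png
```

```text
t 15.35 p [ 610.7 -183.5   63.9] jaw -171.18 z [ 0.001 -0.    -1.   ] q [-0.292  0.627  0.13   1.073  0.    -2.017] F [-0.4 -0.2 -0.3] T [-0.014 -0.025  0.082] gap 85.4
[255. 277.] 1568 [ 13. 238. 146.] [ 610.4 -184.5] [11.9 25. ] 9.0 pca 99.4
[139. 280.] 1724 [70. 34. 22.] [ 654.7 -178.5] [14.6 22.9] 45.2 pca 119.0
[368. 281.] 1739 [60. 32. 21.] [ 562.2 -191.6] [14.7 23.4] 9.7 pca 78.8
```

View pics/w4.png

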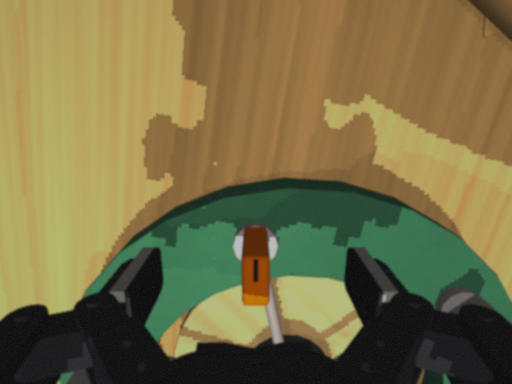

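carry_out(motion="-0.3 -0.4 0 0 0 0; -0.3 -0.4 0 0 0 0; -0.3 -0.4 0 0 0 0; -0.3 -0.4 0 0 0 0; -0.3 -0.4 0 0 0 0; -0.3 -0.4 0 0 0 0; -0.3 -0.4 0 0 0 -0.026; -0.3 -0.4 0 0 0 -0.052; -0.3 -0.4 0 0 0 -0.078; -0.3 -0.4 0 0 0 -0.104", hand=1, newtons=35)

```text
time: 16.65
position: [0.61, -0.1838, 0.0634]
orientation: [0.724, -0.69, 0.0, -0.0]
ft_force: [-0.2, 0.4, 1.7]
finger_gap: 0.0115
```

```bash
python3 st.py
```

```text
t 16.65 p [ 610.  -183.8   63.4] jaw -177.21 z [ 0. -0. -1.] q [-0.293  0.627  0.129  1.073  0.    -1.912] F [-0.2  0.4  1.7] T [0.033 0.226 0.054] gap 11.5
```

carry_out(motion="0 0 0 0 0 -0.026; 0 0 0 0 0 -0.052; 0 0 0 0 0 -0.078; 0 0 0 0 0 -0.104; 0 0 0 0 0 -0.13; 0 0 0 0 0 -0.156; 0 0 0 0 0 -0.182; 0 0 0 0 0 -0.208; 0 0 0 0 0 -0.234; 0 0 0 0 0 -0.26")

```text
time: 17.9
position: [0.6101, -0.1838, 0.0634]
orientation: [-0.629, 0.778, -0.0, 0.0]
ft_force: [-1.1, 0.4, 3.2]
finger_gap: 0.0115
```

```bash
python3 st.py
```

```text
t 17.9 p [ 610.1 -183.8   63.4] jaw 167.89 z [ 0. -0. -1.] q [-0.293  0.627  0.129  1.073  0.    -1.652] F [-1.1  0.4  3.2] T [ 0.119  0.271 -0.031] gap 11.5
```

carry_out(motion="0 0 0 0 0 -0.026; 0 0 0 0 0 -0.052; 0 0 0 0 0 -0.078; 0 0 0 0 0 -0.104; 0 0 0 0 0 -0.13; 0 0 0 0 0 -0.156; 0 0 0 0 0 -0.182; 0 0 0 0 0 -0.208; 0 0 0 0 0 -0.234; 0 0 0 0 0 -0.26")

```text
time: 19.15
position: [0.6101, -0.1838, 0.0634]
orientation: [-0.522, 0.853, -0.0, 0.0]
ft_force: [-1.1, -0.4, 4.1]
finger_gap: 0.0118
```

```bash
python3 st.py
```

```text
t 19.15 p [ 610.1 -183.8   63.4] jaw 153.0 z [ 0. -0. -1.] q [-0.293  0.627  0.129  1.073 -0.    -1.392] F [-1.1 -0.4  4.1] T [0.064 0.144 0.034] gap 11.8
```

carry_out(motion="0 0 0 0 0 -0.026; 0 0 0 0 0 -0.052; 0 0 0 0 0 -0.078; 0 0 0 0 0 -0.104; 0 0 0 0 0 -0.13; 0 0 0 0 0 -0.156; 0 0 0 0 0 -0.182; 0 0 0 0 0 -0.208; 0 0 0 0 0 -0.234; 0 0 0 0 0 -0.26")

```text
time: 20.4
position: [0.6101, -0.1839, 0.0634]
orientation: [-0.408, 0.913, -0.0, 0.0]
ft_force: [0.3, -0.1, 4.4]
finger_gap: 0.0115
```

```bash
python3 st.py
```

```text
t 20.4 p [ 610.1 -183.9   63.4] jaw 138.1 z [ 0. -0. -1.] q [-0.293  0.627  0.129  1.073 -0.    -1.132] F [ 0.3 -0.1  4.4] T [-0.069 -0.082  0.046] gap 11.5
```

carry_out(motion="0 0 0 0 0 -0.026; 0 0 0 0 0 -0.052; 0 0 0 0 0 -0.078; 0 0 0 0 0 -0.104; 0 0 0 0 0 -0.13; 0 0 0 0 0 -0.156; 0 0 0 0 0 -0.182; 0 0 0 0 0 -0.208; 0 0 0 0 0 -0.234; 0 0 0 0 0 -0.26")

```text
time: 21.65
position: [0.6102, -0.1839, 0.0634]
orientation: [-0.286, 0.958, -0.0, 0.0]
ft_force: [1.5, -1.2, 3.2]
finger_gap: 0.0117
```

```bash
python3 st.py
```

```text
t 21.65 p [ 610.2 -183.9   63.4] jaw 123.21 z [ 0. -0. -1.] q [-0.293  0.627  0.129  1.072 -0.    -0.872] F [ 1.5 -1.2  3.2] T [-0.374 -0.437  0.035] gap 11.7
```

carry_out(motion="0 0 0 0 0 -0.026; 0 0 0 0 0 -0.052; 0 0 0 0 0 -0.078; 0 0 0 0 0 -0.104; 0 0 0 0 0 -0.13; 0 0 0 0 0 -0.156; 0 0 0 0 0 -0.182; 0 0 0 0 0 -0.208; 0 0 0 0 0 -0.234; 0 0 0 0 0 -0.26")

```text
time: 22.9
position: [0.6102, -0.184, 0.0634]
orientation: [-0.159, 0.987, -0.0, 0.0]
ft_force: [4.1, -3.6, 3.4]
finger_gap: 0.0115
```

```bash
python3 st.py
```

```text
t 22.9 p [ 610.2 -184.    63.4] jaw 108.3 z [ 0. -0. -1.] q [-0.293  0.627  0.129  1.072 -0.    -0.612] F [ 4.1 -3.6  3.4] T [-0.93  -0.806  0.356] gap 11.5
```

carry_out(motion="0 0 0 0 0 -0.15; 0 0 0 0 0 -0.3; 0 0 0 0 0 -0.45; 0 0 0 0 0 -0.6; 0 0 0 0 0 -0.75; 0 0 0 0 0 -0.9; 0 0 0 0 0 -1.05; 0 0 0 0 0 -1.2; 0 0 0 0 0 -1.35; 0 0 0 0 0 -1.5")

```text
time: 24.15
position: [0.6099, -0.1843, 0.0634]
orientation: [0.558, 0.83, -0.0, 0.0]
ft_force: [4.4, -4.0, 3.7]
finger_gap: 0.0113
```

```bash
python3 st.py;python3 heads.py pics/w5.png
```

```text
t 24.15 p [ 609.9 -184.3   63.4] jaw 22.1 z [-0.    -0.001 -1.   ] q [-2.930e-01  6.270e-01  1.290e-01  1.073e+00 -1.000e-03  8.920e-01] F [ 4.4 -4.   3.7] T [-0.924 -0.563  0.353] gap 11.3
[  4. 118.] 245 [15. 19. 68.] [ 499.9 -156.6] [ 6.1 11.5] 10.3 pca 113.2
[508. 139.] 127 [13. 19. 61.] [677.7 -93.4] [3.8 8. ] 39.7 pca 123.2
[254. 277.] 3424 [15. 97. 81.] [ 610.1 -183.1] [38.8 25.9] 22.4 pca 22.5
[189. 288.] 68 [17.  93.  40.5] [ 585.3 -186.7] [6.4 1.9] 27.2 pca 23.900000000000006
[318. 288.] 75 [23. 77. 43.] [ 630.4 -168.6] [6.2 1.4] 18.1 pca 20.80000000000001
```

carry_out(motion="0 0 0 0 0 -0.16; 0 0 0 0 0 -0.32; 0 0 0 0 0 -0.48; 0 0 0 0 0 -0.64; 0 0 0 0 0 -0.8; 0 0 0 0 0 -0.96; 0 0 0 0 0 -1.12; 0 0 0 0 0 -1.28; 0 0 0 0 0 -1.44; 0 0 0 0 0 -1.5")

```text
time: 25.45
position: [0.6097, -0.184, 0.0634]
orientation: [0.974, 0.227, -0.0, -0.0]
ft_force: [2.2, -4.3, 4.1]
finger_gap: 0.0114
```

```bash
python3 st.py;python3 - <<'E'
from h import *
p,d,P=cloud('wrist');cv2.imwrite('pics/w6.png',p)
E
```

```text
t 25.45 p [ 609.7 -184.    63.4] jaw -63.7 z [-0.001 -0.    -1.   ] q [-0.293  0.627  0.129  1.073 -0.     2.39 ] F [ 2.2 -4.3  4.1] T [-0.686 -0.508  0.387] gap 11.4
```

View pics/w6.png

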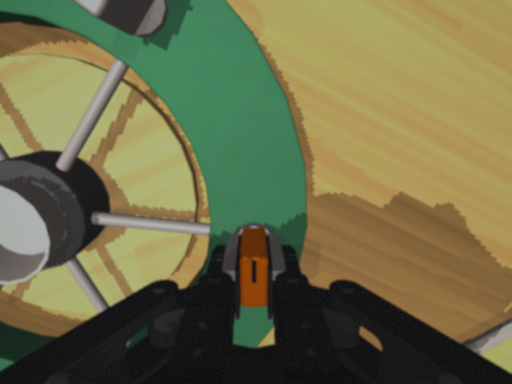

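carry_out(motion="0 0 0 0 0 0; 0 0 0 0 0 0; 0 0 0 0 0 0; 0 0 0 0 0 0; 0 0 20 0 0 0; 0 0 45 0 0 0.1; 0 10 70 0 0 0.28; -10 20 80 0 0 0.46; -30 35 80 0 0 0.64; -50 50 80 0 0 0.82", hand=0)

```text
time: 26.75
position: [0.5594, -0.1333, 0.1434]
orientation: [0.799, 0.601, 0.0, -0.0]
ft_force: [0.7, -0.7, 0.5]
finger_gap: 0.0856
```

carry_out(motion="-25 20 0 0 0 0.18; -50 40 0 0 0 0.36; -75 60 0 0 0 0.54; -95 75 0 0 0 0.72; -111 87 0 0 0 0.9; -111 87 0 0 0 1.08; -111 87 0 0 0 1.26; -111 87 0 0 0 1.44; -111 87 0 0 0 1.62; -111 87 0 0 0 1.8")

```text
time: 28.0
position: [0.4488, -0.0467, 0.1434]
orientation: [0.026, 1.0, 0.0, -0.0]
ft_force: [0.5, -0.0, -0.3]
finger_gap: 0.0854
```

carry_out(motion="0 0 0 0 0 0.18; 0 0 0 0 0 0.36; 0 0 0 0 0 0.54; 0 0 0 0 0 0.72; 0 0 0 0 0 0.9; 0 0 0 0 0 1.08; 0 0 0 0 0 1.26; 0 0 0 0 0 1.44; 0 0 0 0 0 1.62; 0 0 0 0 0 1.8")

```text
time: 29.25
position: [0.4489, -0.0467, 0.1434]
orientation: [0.767, -0.642, -0.0, -0.0]
ft_force: [-0.1, 0.3, -0.4]
finger_gap: 0.0854
```

```bash
python3 st.py;python3 heads.py pics/w7.png
```

```text
t 29.25 p [448.9 -46.7 143.4] jaw -169.89 z [-0.  0. -1.] q [-0.104  0.214 -0.291  1.066  0.    -1.851] F [-0.1  0.3 -0.4] T [-0.056 -0.044 -0.075] gap 85.4
[217.  14.] 919 [ 13.  20. 107.] [ 490.  -162.5] [23.7 12. ] 49.9 pca 37.599999999999994
[255. 211.] 681 [ 19. 235. 160.] [448.2 -48.5] [12.6 24.1] 74.5 pca 163.9
```

View pics/w7.png

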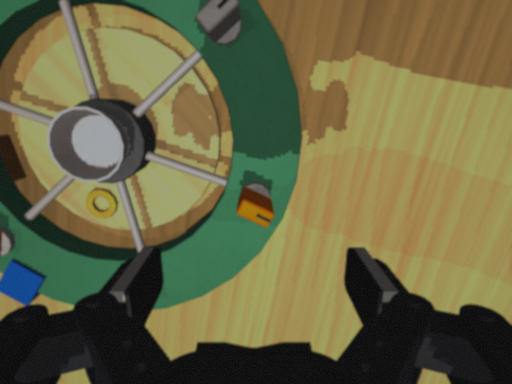

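carry_out(motion="-0.6 -1.7 0 0 0 0.18; -0.6 -1.7 -10 0 0 0.36; -0.6 -1.7 -25 0 0 0.54; -0.6 -1.7 -40 0 0 0.72; -0.6 -1.7 -55 0 0 0.9; -0.6 -1.7 -68 0 0 1.08; -0.6 -1.7 -76 0 0 1.11; -0.6 -1.7 -80 0 0 1.11; -0.6 -1.7 -80 0 0 1.11; -0.6 -1.7 -80 0 0 1.11")

```text
time: 30.55
position: [0.4488, -0.0485, 0.0637]
orientation: [0.989, -0.145, 0.0, -0.0]
ft_force: [-0.5, 0.2, -0.4]
finger_gap: 0.0856
```

```bash
python3 st.py;python3 heads.py pics/w8.png
```

```text
t 30.55 p [448.8 -48.5  63.7] jaw -106.7 z [ 0.001 -0.    -1.   ] q [-0.108  0.309 -0.405  0.857  0.    -2.958] F [-0.5  0.2 -0.4] T [0.014 0.002 0.01 ] gap 85.6
[500.  98.] 916 [13. 21. 75.] [ 493.3 -154.3] [16.7  9.3] 3.5 pca 174.9
[139. 281.] 1749 [42. 30. 23.] [463.9  -6.9] [22.6 14.5] 21.4 pca 3.4000000000000057
[253. 279.] 1562 [ 13. 239. 153.] [449.1 -48.4] [12.  24.4] 73.7 pca 164.1
[368. 281.] 1733 [50. 32. 22.] [438.5 -91.6] [14.6 22.8] 35.1 pca 143.2
```

View pics/w8.png

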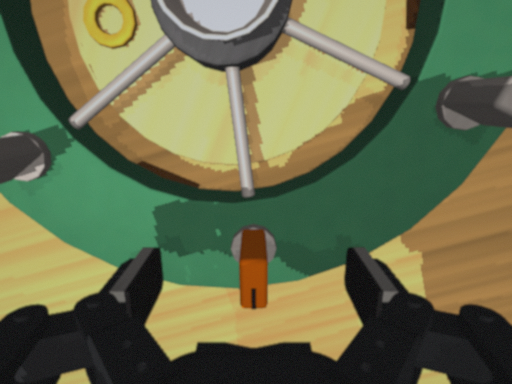

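carry_out(motion="0 0 0 0 0 0; 0 0 0 0 0 0; 0 0 0 0 0 0; 0 0 0 0 0 0; 0 0 0 0 0 0; 0 0 0 0 0 0; 0 0 0 0 0 -0.02; 0 0 0 0 0 -0.04; 0 0 0 0 0 -0.06; 0 0 0 0 0 -0.08", hand=1, newtons=35)

```text
time: 31.85
position: [0.4484, -0.0484, 0.0634]
orientation: [0.983, -0.185, 0.0, -0.0]
ft_force: [-0.6, 1.6, 2.5]
finger_gap: 0.0115
```

```bash
python3 st.py
```

```text
t 31.85 p [448.4 -48.4  63.4] jaw -111.29 z [ 0.  0. -1.] q [-0.108  0.309 -0.405  0.856  0.    -2.878] F [-0.6  1.6  2.5] T [ 0.173  0.173 -0.037] gap 11.5
```

carry_out(motion="0 0 0 0 0 -0.024; 0 0 0 0 0 -0.048; 0 0 0 0 0 -0.072; 0 0 0 0 0 -0.096; 0 0 0 0 0 -0.12; 0 0 0 0 0 -0.144; 0 0 0 0 0 -0.168; 0 0 0 0 0 -0.192; 0 0 0 0 0 -0.216; 0 0 0 0 0 -0.24")

```text
time: 33.1
position: [0.4484, -0.0485, 0.0634]
orientation: [0.954, -0.301, 0.0, 0.0]
ft_force: [-1.0, 0.8, 5.4]
finger_gap: 0.0112
```

```bash
python3 st.py
```

```text
t 33.1 p [448.4 -48.5  63.4] jaw -125.06 z [ 0. -0. -1.] q [-0.108  0.309 -0.405  0.856 -0.    -2.637] F [-1.   0.8  5.4] T [ 0.328  0.311 -0.012] gap 11.2
```

carry_out(motion="0 0 0 0 0 -0.024; 0 0 0 0 0 -0.048; 0 0 0 0 0 -0.072; 0 0 0 0 0 -0.096; 0 0 0 0 0 -0.12; 0 0 0 0 0 -0.144; 0 0 0 0 0 -0.168; 0 0 0 0 0 -0.192; 0 0 0 0 0 -0.216; 0 0 0 0 0 -0.24")

```text
time: 34.35
position: [0.4484, -0.0486, 0.0634]
orientation: [0.911, -0.413, 0.0, 0.0]
ft_force: [-1.2, 0.9, 6.0]
finger_gap: 0.0114
```

```bash
python3 st.py
```

```text
t 34.35 p [448.4 -48.6  63.4] jaw -138.82 z [-0. -0. -1.] q [-0.108  0.309 -0.405  0.857 -0.    -2.397] F [-1.2  0.9  6. ] T [0.276 0.311 0.074] gap 11.4
```

carry_out(motion="0 0 0.3 0 0 -0.024; 0 0 0.3 0 0 -0.048; 0 0 0.3 0 0 -0.072; 0 0 0.3 0 0 -0.096; 0 0 0.3 0 0 -0.12; 0 0 0.3 0 0 -0.144; 0 0 0.3 0 0 -0.168; 0 0 0.3 0 0 -0.192; 0 0 0.3 0 0 -0.216; 0 0 0.3 0 0 -0.24")

```text
time: 35.6
position: [0.4482, -0.0486, 0.0634]
orientation: [0.855, -0.519, -0.0, 0.0]
ft_force: [-0.3, -1.0, -2.4]
finger_gap: 0.0116
```

```bash
python3 st.py
```

```text
t 35.6 p [448.2 -48.6  63.4] jaw -152.57 z [-0. -0. -1.] q [-0.108  0.309 -0.405  0.857 -0.    -2.157] F [-0.3 -1.  -2.4] T [-0.071  0.016  0.079] gap 11.6
```

carry_out(motion="0 0 0 0 0 -0.024; 0 0 0 0 0 -0.048; 0 0 0 0 0 -0.072; 0 0 0 0 0 -0.096; 0 0 0 0 0 -0.12; 0 0 0 0 0 -0.144; 0 0 0 0 0 -0.168; 0 0 0 0 0 -0.192; 0 0 0 0 0 -0.216; 0 0 0 0 0 -0.24")

```text
time: 36.85
position: [0.4481, -0.0486, 0.0635]
orientation: [0.786, -0.618, -0.0, 0.0]
ft_force: [-0.7, -2.5, -5.2]
finger_gap: 0.0111
```

```bash
python3 st.py
```

```text
t 36.85 p [448.1 -48.6  63.5] jaw -166.31 z [-0.001 -0.    -1.   ] q [-0.108  0.309 -0.405  0.857 -0.    -1.917] F [-0.7 -2.5 -5.2] T [-0.553  0.305  0.29 ] gap 11.1
```

carry_out(motion="0 0 0 0 0 -0.024; 0 0 0 0 0 -0.048; 0 0 0 0 0 -0.072; 0 0 0 0 0 -0.096; 0 0 0 0 0 -0.12; 0 0 0 0 0 -0.144; 0 0 0 0 0 -0.168; 0 0 0 0 0 -0.192; 0 0 0 0 0 -0.216; 0 0 0 0 0 -0.24")

```text
time: 38.1
position: [0.448, -0.0486, 0.0635]
orientation: [-0.707, 0.708, 0.0, -0.0]
ft_force: [-2.7, -3.1, -6.1]
finger_gap: 0.0111
```

```bash
python3 st.py
```

```text
t 38.1 p [448.  -48.6  63.5] jaw 179.93 z [-0.001 -0.    -1.   ] q [-0.108  0.309 -0.405  0.857 -0.    -1.677] F [-2.7 -3.1 -6.1] T [-0.689  0.872  0.368] gap 11.1
```

Bite confirmed; 71.5° (1.25 rad) more takes the jaw to about 108.5°.

carry_out(motion="0 0 0 0 0 -0.13; 0 0 0 0 0 -0.26; 0 0 0 0 0 -0.39; 0 0 0 0 0 -0.52; 0 0 0 0 0 -0.65; 0 0 0 0 0 -0.78; 0 0 0 0 0 -0.91; 0 0 0 0 0 -1.04; 0 0 0 0 0 -1.17; 0 0 0 0 0 -1.25")

```text
time: 39.35
position: [0.4478, -0.0482, 0.0634]
orientation: [-0.158, 0.987, 0.0, -0.001]
ft_force: [-4.0, -2.9, -4.3]
finger_gap: 0.0118
```

```bash
python3 st.py;python3 - <<'E'
from h import *
p,d,P=cloud('wrist');cv2.imwrite('pics/w9.png',p)
E
```

```text
t 39.35 p [447.8 -48.2  63.4] jaw 108.19 z [-0.001  0.001 -1.   ] q [-0.108  0.309 -0.406  0.858  0.001 -0.425] F [-4.  -2.9 -4.3] T [-0.44   0.912  0.374] gap 11.8
```

View pics/w9.png

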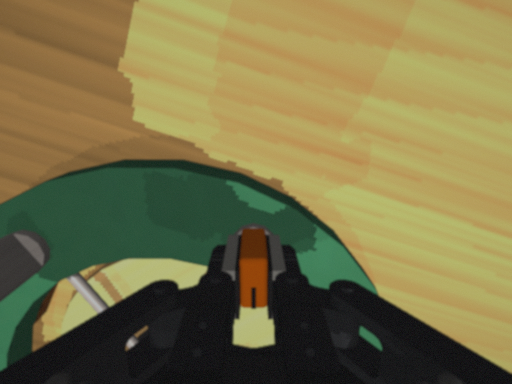

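carry_out(motion="0 0 0 0 0 0; 0 0 0 0 0 0; 0 0 0 0 0 0; 0 0 0 0 0 0; 0 0 20 0 0 0; 0 0 45 0 0 0; 0 0 80 0 0 -0.18; 15 15 120 0 0 -0.36; 30 30 150 0 0 -0.54; 52 48 176 0 0 -0.72", hand=0)

```text
time: 40.65
position: [0.5009, -0.0001, 0.2413]
orientation: [0.201, 0.98, 0.0, 0.001]
ft_force: [0.8, 0.2, 0.4]
finger_gap: 0.0856
```

carry_out(motion="0 0 0 0 0 -0.18; 0 0 0 0 0 -0.36; 0 0 0 0 0 -0.54; 0 0 0 0 0 -0.72; 0 0 0 0 0 -0.9; 0 0 0 0 0 -1.08; 0 30 0 0 0 -1.16; 0 60 0 0 0 -1.16; 0 60 0 0 0 -1.16; 0 60 0 0 0 -1.16")

```text
time: 41.9
position: [0.5003, 0.0593, 0.2396]
orientation: [0.703, 0.711, -0.0, 0.0]
ft_force: [-0.4, -0.1, -0.3]
finger_gap: 0.0855
```

```bash
python3 st.py;python3 heads.py pics/w10.png
```

```text
t 41.9 p [500.3  59.3 239.6] jaw 0.7 z [-0. -0. -1.] q [ 0.118  0.248  0.016  1.338 -0.     1.677] F [-0.4 -0.1 -0.3] T [-0.064  0.009  0.024] gap 85.5
[280. 193.] 299 [ 16.  20. 141.] [526.8  46.2] [11.7 23.7] 20.0 pca 110.5
[399. 214.] 339 [ 18. 237. 141.] [646.9  25.2] [24.2 12.4] 82.0 pca 81.9
[203. 276.] 282 [ 18. 237. 141.] [449.1 -47.1] [23.7 12.2] 26.4 pca 24.80000000000001
```

View pics/w10.png

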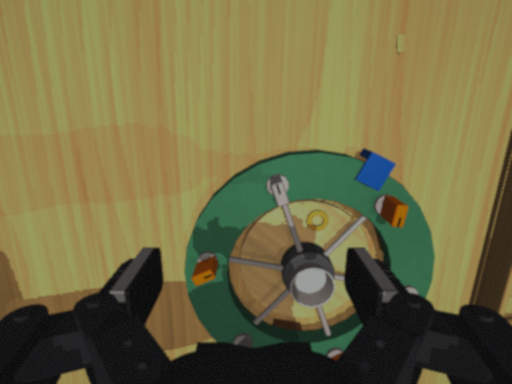

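carry_out(motion="0 -20 0 0 0 0; 0 -40 0 0 0 0; 0 -60 0 0 0 0; 0 -80 0 0 0 0; 0 -100 0 0 0 0; 0 -110 0 0 0 0; 0 -110 0 0 0 0; 0 -110 0 0 0 0; 0 -110 0 0 0 0; 0 -110 0 0 0 0")

```text
time: 43.2
position: [0.5004, -0.05, 0.2396]
orientation: [0.703, 0.712, 0.0, -0.0]
ft_force: [0.7, -0.2, -0.9]
finger_gap: 0.0853
```

```bash
python3 st.py;python3 heads.py pics/w11.png
```

```text
t 43.2 p [500.4 -50.  239.6] jaw 0.74 z [-0.  0. -1.] q [-0.1    0.246  0.013  1.338  0.     1.458] F [ 0.7 -0.2 -0.9] T [-0.022  0.021 -0.003] gap 85.3
[284.  74.] 405 [105.  12. 160.] [526.9  45.7] [12.  23.9] 19.9 pca 109.9
[416. 101.] 449 [ 18. 239. 157.] [646.4  24.8] [24.  12.3] 82.3 pca 83.5
[200. 176.] 324 [ 17.  240.  162.5] [449.  -47.7] [23.8 12.3] 25.8 pca 26.400000000000006
[439. 220.] 326 [ 14.  22. 145.] [688.3 -89.4] [12. 24.] 80.1 pca 171.0
[242. 280.] 265 [14. 21. 97.] [ 490.9 -161.6] [23.1 12. ] 51.4 pca 49.5
[346. 302.] 116 [ 17. 238. 163.] [ 604.4 -186.7] [ 9.9 12.2] 28.3 pca 107.7
```

View pics/w11.png

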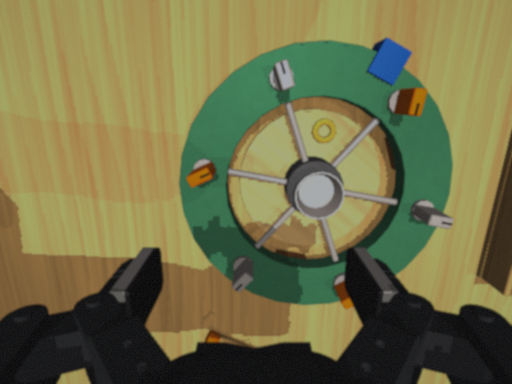

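carry_out(motion="20 -20 0 0 0 0; 40 -40 0 0 0 0; 60 -60 0 0 0 0; 80 -80 0 0 0 0; 100 -90 0 0 0 0; 110 -90 0 0 0 0; 110 -90 0 0 0 0; 110 -90 0 0 0 0; 110 -90 0 0 0 0; 110 -90 0 0 0 0")

```text
time: 44.5
position: [0.6101, -0.1402, 0.24]
orientation: [0.703, 0.711, 0.0, 0.0]
ft_force: [0.0, 0.8, -1.2]
finger_gap: 0.0854
```

```bash
python3 st.py;python3 heads.py pics/w12.png
```

```text
t 44.5 p [ 610.1 -140.2  240. ] jaw 0.7 z [ 0. -0. -1.] q [-0.226  0.499  0.384  1.456 -0.     1.333] F [ 0.   0.8 -1.2] T [ 0.003  0.044 -0.033] gap 85.4
[72. 76.] 469 [ 18. 238. 156.] [448.8 -48. ] [24.6 12.6] 25.1 pca 26.599999999999994
[338. 128.] 359 [ 23.  14. 151.] [688.8 -89.9] [11.9 24.3] 79.9 pca 169.6
[132. 199.] 318 [ 14.   23.  138.5] [ 490.8 -162.3] [24.5 12.2] 49.7 pca 50.6
[253. 221.] 304 [ 18. 239. 153.] [ 610.6 -183.3] [24.2 12.5] 35.1 pca 33.30000000000001
```

View pics/w12.png

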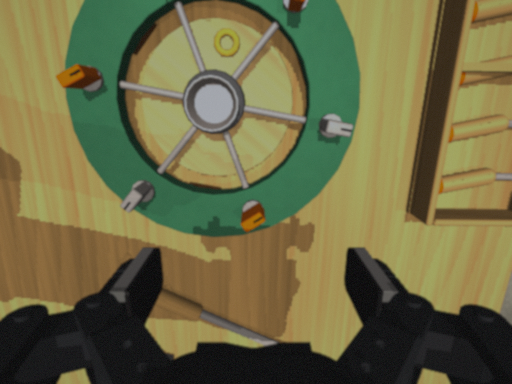

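```bash
python3 -c "
from bench import r
print(r.finish_job(), r.sense()['time'])"
```

```text
the job is handed in; nothing more can be done
the job is handed in; nothing more can be done
```

I tightened all three orange nipples in order: first the one by the blue clip, then clockwise round the rim. I held each at 35 N, felt for the bite through the wrist torque, which rose from about 0.03 to about 0.37 N m, and tightened each fully before the next. I then let go, backed off and handed the job in at about 44.5 s. The hand-in gave no verdict.

| Nipple | Estimated turn past bite | Allowed |
|---|---|---|
| First | 81–96° | 75–105° |
| Second | 168–180° | 162–198° |
| Third | 82–92° | 75–105° |

- **Uncertainty:** these come from the final head angles in the wrist camera. I only located each bite to within one turning step (about 15°), so they are estimates rather than direct readings.
- **Disagreement:** the heads ended 6–8° short of where the jaws had turned, from slip or spring-back. The ranges above allow for that.
- **Steel nipples:** in the last pictures they stood at about 110°, 170° and 50°, the same as at the start within measuring error.
- **Bystanders:** the tin and washer looked undisturbed in the last wrist pictures. I did not re-check the other bystanders against their starting positions.
- **Gripper:** it was open and clear of everything, with about 1 N on the wrist.

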